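# Fit the 12 mm handle panel to a paint caddy

## Task

The caddy base in the cradle is grooved for a 12 mm handle panel; thicker ones will not go in. Find which of the three panels in the rack is 12 mm thick by pinching them, and leave the other two standing in their bays. Fit it hand hole up in the groove - feel for the groove, it lies somewhat left of the cradle's middle - press it fully down, slide it along until it butts against the closed far end, and let go of it standing upright. Be gentle, a panel must never bear on the caddy with more than about 60 N, and leave everything else on the table where it is.

Things in the scene. Friction and masses are not known exactly. Their poses are not given: they have to be found in the camera images.
- panel_p: one of three light plywood handle panels, alike but for thickness: one is 12, one 15, one 18 mm (not marked which: pinch to find out). 150 mm long, 130 high, 0.1 to 0.26 kg, hand hole 80 x 25 mm; the bar over the hole is 130 mm long and spans 95 to 130 mm above the underside. Stands on its long edge in a bay of the rack. Origin: middle of the underside; x along its length, y through its thickness, z up.
- panel_q: one of three light plywood handle panels, alike but for thickness: one is 12, one 15, one 18 mm (not marked which: pinch to find out). 150 mm long, 130 high, 0.1 to 0.26 kg, hand hole 80 x 25 mm; the bar over the hole is 130 mm long and spans 95 to 130 mm above the underside. Stands on its long edge in a bay of the rack. Origin: middle of the underside; x along its length, y through its thickness, z up.
- panel_r: one of three light plywood handle panels, alike but for thickness: one is 12, one 15, one 18 mm (not marked which: pinch to find out). 150 mm long, 130 high, 0.1 to 0.26 kg, hand hole 80 x 25 mm; the bar over the hole is 130 mm long and spans 95 to 130 mm above the underside. Stands on its long edge in a bay of the rack. Origin: middle of the underside; x along its length, y through its thickness, z up.
- rack: dark wooden rack, fixed: foot board 170 x 220 x 20 mm on which the panels stand, in three bays 75 mm apart along its y, each panel parallel to its x. Blue fins, tops 65 mm above the table, leave each bay 22 mm wide; they stand 36 to 64 mm either side of a panel's middle. Origin: centre of its underside on the table.
- cradle: grey assembly cradle, fixed, 300 x 226 mm; clamped in it a plywood caddy base, 220 (x) x 160 (y) x 25 mm, its top 40 mm above the table. Hard: a held panel meeting it at 10 mm/s jars to about 30 N, at 20 mm/s to 60 N. At the far (+x) end two red-handled toggle clamps, 68 mm high, 55 mm either side of the middle. Origin: on the table under the middle of the base's length, midway between the side fences; x away from the robot, z up.
- groove_near (a point): point on the cradle's centre line at the near, open end of the caddy base's groove, at the height of the base's top. The groove is straight, parallel to the cradle's x, 13 mm wide, 15 mm deep, upper edges eased by 0.5 mm. The base was clamped by eye, pushed over to the left: its groove lies 4 to 20 mm from this point along the cradle's +y, differently each time, and stays there.
- groove_end (a point): point on the cradle's centre line level with the closed far end of the groove (195 mm beyond the near end), at the height of the groove's floor, 25 mm above the table. As at the near end, the groove itself lies 4 to 20 mm to the left (+y) of it. The panel's far edge is to butt against this closed end.
- mallet: wooden mallet lying on the table, round head 100 mm, handle 170 mm; origin under the head's middle
- glue: yellow glue bottle with orange cap, 56 mm diameter, 160 mm high; origin: centre of its underside
- paint: blue paint bottle with black cap, 64 mm diameter, 170 mm high; origin: centre of its underside
- cup_orange: clear cup of orange paint, 54 mm diameter, 62 mm high; origin: centre of its underside
- cup_blue: clear cup of blue paint, 54 mm diameter, 62 mm high; origin: centre of its underside
There are look-alikes about, which are no part of the job. Leave any orange look-alike of the panel_q alone.

How it is judged:
On the way, in this order (a step that is already met when the one before it is completed fails the run):
1. a panel is lifted clear of the rack (z of any of panel_p, panel_q, panel_r in the frame of rack above 0.07 m), for 0.1 s.
2. a panel stands fully down in the groove (only the 12 mm one goes in) (((z of panel_p in the frame of cradle between 0.02 and 0.028 m and y of panel_p in the frame of cradle between 0 and 0.024 m and angle between panel_p's own z axis and vertical below 0.06 rad and angle between the x axis of panel_p and the x axis of cradle, either way round below 0.05 rad) or (z of panel_q in the frame of cradle between 0.02 and 0.028 m and y of panel_q in the frame of cradle between 0 and 0.024 m and angle between panel_q's own z axis and vertical below 0.06 rad and angle between the x axis of panel_q and the x axis of cradle, either way round below 0.05 rad) or (z of panel_r in the frame of cradle between 0.02 and 0.028 m and y of panel_r in the frame of cradle between 0 and 0.024 m and angle between panel_r's own z axis and vertical below 0.06 rad and angle between the x axis of panel_r and the x axis of cradle, either way round below 0.05 rad))), for 0.1 s.
At the end, for the whole second after the job is handed in: The 12 mm panel stands in the groove, foot within 3 mm of the groove's floor, upright and square to it, within 4 mm of the closed far end, at rest and released; the other two panels still stand in their own bays (moved under 30 mm, leaning at most 0.25 rad) (((z of panel_p in the frame of cradle between 0.02 and 0.028 m and y of panel_p in the frame of cradle between 0 and 0.024 m and angle between panel_p's own z axis and vertical below 0.06 rad and angle between the x axis of panel_p and the x axis of cradle, either way round below 0.05 rad and x of panel_p in the frame of cradle above 0.006 m and linear speed of panel_p below 0.01 m/s and horizontal distance between each of panel_q, panel_r and rack below 0.105 m and z of each of panel_q, panel_r in the frame of rack below 0.028 m and angle between each of panel_q, panel_r's own z axis and vertical below 0.25 rad and distance of each of panel_q, panel_r from where it was at the start of the episode below 0.03 m) or (z of panel_q in the frame of cradle between 0.02 and 0.028 m and y of panel_q in the frame of cradle between 0 and 0.024 m and angle between panel_q's own z axis and vertical below 0.06 rad and angle between the x axis of panel_q and the x axis of cradle, either way round below 0.05 rad and x of panel_q in the frame of cradle above 0.006 m and linear speed of panel_q below 0.01 m/s and horizontal distance between each of panel_p, panel_r and rack below 0.105 m and z of each of panel_p, panel_r in the frame of rack below 0.028 m and angle between each of panel_p, panel_r's own z axis and vertical below 0.25 rad and distance of each of panel_p, panel_r from where it was at the start of the episode below 0.03 m) or (z of panel_r in the frame of cradle between 0.02 and 0.028 m and y of panel_r in the frame of cradle between 0 and 0.024 m and angle between panel_r's own z axis and vertical below 0.06 rad and angle between the x axis of panel_r and the x axis of cradle, either way round below 0.05 rad and x of panel_r in the frame of cradle above 0.006 m and linear speed of panel_r below 0.01 m/s and horizontal distance between each of panel_p, panel_q and rack below 0.105 m and z of each of panel_p, panel_q in the frame of rack below 0.028 m and angle between each of panel_p, panel_q's own z axis and vertical below 0.25 rad and distance of each of panel_p, panel_q from where it was at the start of the episode below 0.03 m))); the robot touches nothing.
It fails at once if a panel bears on the caddy base or cradle with more than 60 N (contact force between any of panel_p, panel_q, panel_r and cradle above 60 N).
It fails at once if a bystander (mallet, glue, paint bottle, cup) is moved by more than 20 mm (distance of any of mallet, glue, paint, cup_orange, cup_blue from where it was at the start of the episode above 0.02 m).
It also fails if it takes over 69 s, if anything falls off the work surface, if the arm or the gripper's body presses on something with over 40 N, if the wrist force passes 120 N, or if a joint passes its speed limit or range.

## Robot

A 6-joint arm with a two-finger parallel gripper is mounted at the origin on the work surface. World frame = base frame: x ahead of the robot, y to its left, z up, the work surface at z = 0. Lengths are in m, angles in rad, forces in N, time in s.
With the tool pointing down it reaches from about 0.4 to 0.825 m from the base axis. Payload 7 kg.
Tool frame: the origin (TCP) lies midway between the tips of the shut fingers; the grasp point (between the pads) lies r.pinch_z behind it (r.pinch_z is the distance from the TCP to the grasp point, in m); z points along the fingers, y is the line along which they close (so a half turn about z gives the same grasp; the last joint's range is limited). The gripper opens to 88 mm and grips with 3 to 60 N. Pads are 19 mm wide; open, the fingers measure 130 mm over their backs; the gripper's body (78 mm by 193 mm) begins 47 mm behind the grasp point.
Start: joints at [1.423, 0.359, 0.012, 0, -1.224, -0.288], TCP at [0.285, 0.612, 0.227] pointing down, gripper open.
Joint ranges: [-3.07, 3.07], [-1.43, 2.12], [-1.02, 1.25], [-3.03, 1.67], [-3.05, -0], [-3.03, 3.03]. Speed limits (rad/s): [2.39, 2.39, 3.01, 3.14, 3.14, 3.14].

## Interface

Orientations are given as a rotation vector (axis times angle).
In Python, from rig import r, eyes gives the robot as it stands.
- The arm moves only by the tool step_arm, never from a script. Its argument "series" is a list of rows, each an object of numbers: "dx", "dy", "dz": the shift along the tool's x, y, z in mm; "wx", "wy", "wz": the turn, a rotation vector about the tool's x, y, z in rad; "gripper": the closure in counts, from 0 (fully open) to 255 (shut). A call has 1 to 8 rows; each row is the pose to reach, as a shift and turn from the pose commanded when the call began, along the tool's axes at that moment; what a row does not reach only later rows make up. A row lasts 1/10 s, in which the tool goes at most 50 mm and 8.59 degrees, less where a joint would pass 70% of its speed; a pose out of reach is approached as far as the arm can. A call with a gripper value outside its range is refused whole. The fingers move at their own pace and stop on an object; "newtons" is the grip in N (left out, the last holds). Time passes only in rows, so rows that repeat a pose let the fingers close. It gives the time, the measured TCP pose, the force, the opening and the grip force at its end, in the units of the state.
- r.get_state(): the state, without advancing time (a new reading comes with each control period).
- eyes.read_camera(name): name is "scene" or "side" or "wrist"; returns a dict with "color" (420x560x3 uint8, red, green, blue), "fov_y" (degrees; the focal length in pixels is half the picture's height over the tangent of half this angle, whatever the lens; pixels are square), "cx", "cy" (the principal point, pixels), "position" and "rotation" of the camera in the world; the wrist camera has in their place "hand_eye" (4x4, takes a point from camera to tool coordinates, whose origin is the TCP and whose axes are the flange's). Camera axes: x right, y down, z forward; pixel columns grow to the right and rows downward; lengths in m; the calibration is good to about 2 mm. A picture is of the moment at which its call begins: read the wrist's pose just before it. There is no depth.
- r.finish_job(): hands the job in; it is judged then, once.
The state is a dict: "clock": time; "joints": joint angles; "joint_vel": joint speeds; "joint_efforts": joint torques, N m; "tcp_pos": TCP position; "tcp_rot": TCP orientation; "force": force on the tool from outside, world axes, zero at the start; "moment": the same for the moment, N m; "opening": finger opening in m; "gripper_force": force on a finger pad.
Only numpy, scipy, OpenCV 4.12 (cv2) and the standard library are available. Lean on these libraries where they do the work, as an engineer would, in place of code of your own. Each camera call takes 0.05 s, during which the arm holds its last target. There are 200 camera calls.

## Working session

There is one attempt and no reset: what is moved stays moved. The work goes in short steps, Python scripts to look and compute and a tool call to move; the robot and the scene stay as the last step left them, time stands still between calls to the robot, and variables do not carry over. Pictures are saved under pics/ and viewed, at most 10 in all, crops included, and the job is handed in when it is done.

Besides the shell and the picture viewer there is one more tool, called after "Request:" in YAML: its name, and indented under it one key for each argument. step_arm: Moves the arm, as the interface text tells. Its arguments: {"type":"object","properties":{"series":{"type":"array","items":{"type":"object","properties":{"dx":{"type":"number"},"dy":{"type":"number"},"dz":{"type":"number"},"wx":{"type":"number"},"wy":{"type":"number"},"wz":{"type":"number"},"gripper":{"type":"number"}}}},"newtons":{"type":"number"}},"required":["series"]}

```bash
mkdir -p pics; ls; python3 - <<'E'
from rig import r, eyes
import cv2
print(r.get_state(), r.pinch_z)
for n in ("scene","side"):
    c=eyes.read_camera(n)
    cv2.imwrite(f"pics/{n}0.png",c["color"][:,:,::-1])
    print(n,{k:v for k,v in c.items() if k!="color"})
E
```

```text
pics
{'clock': 0.0, 'joints': array([ 1.42307748e+00,  3.59375917e-01,  1.10710265e-02, -3.62041001e-04,
       -1.22407021e+00, -2.88082360e-01]), 'joint_vel': array([-0.00067389,  0.00148547,  0.00032182,  0.00020247,  0.00014553,
        0.00073038]), 'joint_efforts': array([-3.92526545e-04, -5.82717705e+01,  2.93058264e+01,  6.99741304e+00,
        6.99909084e-03, -1.47222440e-04]), 'tcp_pos': array([0.28476927, 0.6114645 , 0.22563292]), 'tcp_rot': array([ 3.06570200e+00, -6.78993973e-01, -3.59295080e-04]), 'force': array([ 0.52594264,  0.54074912, -0.16676853]), 'moment': array([ 0.03740666, -0.00820647, -0.00822303]), 'gripper_force': 0.0, 'opening': 0.08766425800400846} 0.0188
scene {'fov_y': 48.82677218959195, 'cx': 286.0681899439636, 'cy': 208.2034439440033, 'position': array([ 1.40910765, -0.48907279,  0.80493347]), 'rotation': array([-1.92170045, -1.22151696,  0.58463214])}
side {'fov_y': 54.68907670306588, 'cx': 277.39795425336143, 'cy': 209.89714681323957, 'position': array([0.52560767, 0.62461112, 0.78604391]), 'rotation': array([-0.03559829,  2.8986293 , -1.15781842])}
```

View pics/scene0.png

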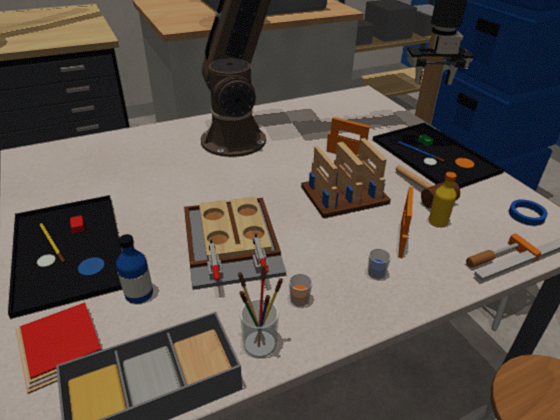

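View pics/side0.png

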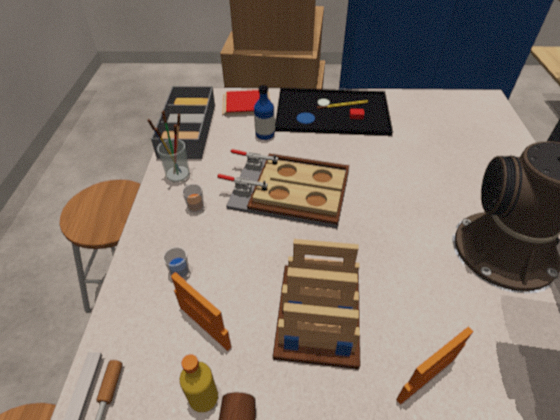

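```bash
cat > h.py <<'E'
import numpy as np, cv2
from scipy.spatial.transform import Rotation as R
def ray(c,px):
    f=210/np.tan(np.radians(c["fov_y"]/2))
    px=np.atleast_2d(px)
    d=np.c_[(px[:,0]-c["cx"])/f,(px[:,1]-c["cy"])/f,np.ones(len(px))]
    return d@R.from_rotvec(c["rotation"]).as_matrix().T if np.shape(c["rotation"])==(3,) else d@np.array(c["rotation"]).T
def onz(c,px,z):
    d=ray(c,px); p=np.array(c["position"])
    return p+d*((z-p[2])/d[:,2])[:,None]
def wristcam(st,c):
    T=np.array(c["hand_eye"]); Rt=R.from_rotvec(st["tcp_rot"]).as_matrix()
    c["rotation"]=Rt@T[:3,:3]; c["position"]=np.array(st["tcp_pos"])+Rt@T[:3,3]; return c
E
python3 - <<'E'
import cv2,numpy as np
a=cv2.imread("pics/side0.png")
A=cv2.resize(a[235:370,265:370],None,fx=4,fy=4,interpolation=cv2.INTER_CUBIC)
B=cv2.resize(a[145:230,250:352],None,fx=3.6,fy=3.6,interpolation=cv2.INTER_CUBIC)
o=np.zeros((560,800,3),np.uint8); o[:A.shape[0],:A.shape[1]]=A; o[:B.shape[0],425:425+B.shape[1]]=B[:,:375]
cv2.imwrite("pics/crop.png",o)
E
```

```text
(no output)
```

View pics/crop.png

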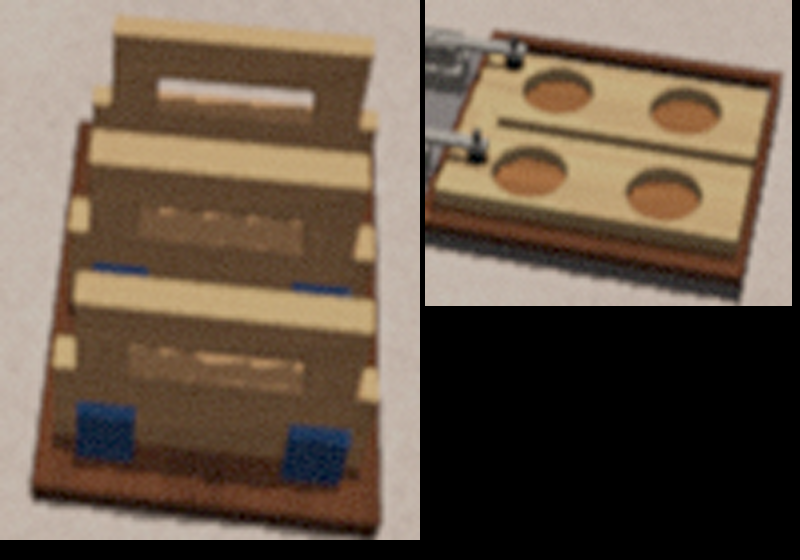

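```bash
python3 - <<'E'
from rig import r, eyes
from h import *
c=eyes.read_camera("side")
for n,q in dict(bot=[(76,272),(376,300),(74,302),(374,332)],mid=[(92,130),(374,157),(90,160),(372,188)],far=[(115,17),(375,40),(115,35),(372,55)]).items():
    p=onz(c,np.array(q)/4+[265,235],.15); print(n,p.round(4)[:,:2].tolist(), p.mean(0).round(4)[:2]); u=p[0]-p[1]; print(np.linalg.norm(u),np.degrees(np.arctan2(u[1],u[0])), "th",np.linalg.norm(np.cross(p[2]-p[0],u/np.linalg.norm(u))))
p=onz(c,np.array([(35,487),(375,525)])/4+[265,235],.02);print("rackfront",p.round(4))
g=lambda q,z:onz(c,(np.array(q)-[425,0])/3.6+[250,145],z).round(4)
p=g([(757,160),(498,122)],.04);print("groove",p);u=p[1]-p[0];print(np.linalg.norm(u),np.degrees(np.arctan2(u[1],u[0])))
print("base near edge",g([(774,90),(742,242)],.04))
print("fence outer",g([(782,75),(742,275)],.04))
E
```

```text
bot [[0.5312, 0.2479], [0.3999, 0.2588], [0.5318, 0.2627], [0.4025, 0.2742]] [0.4663 0.2609]
0.13166555616824357 -4.745078301972066 th 0.014878199543924874
mid [[0.5249, 0.1711], [0.3927, 0.1837], [0.5256, 0.1883], [0.3955, 0.2009]] [0.4597 0.186 ]
0.13279557169616737 -5.425369772291796 th 0.017111654303552694
far [[0.514, 0.1015], [0.3846, 0.1136], [0.514, 0.1131], [0.3871, 0.1231]] [0.4499 0.1128]
0.12998078625582976 -5.372052113495593 th 0.011578941902675943
rackfront [[0.5501 0.2893 0.02  ]
 [0.3878 0.3039 0.02  ]]
groove [[ 0.3835 -0.1625  0.04  ]
 [ 0.5763 -0.2008  0.04  ]]
0.19656736758678947 -11.235618923586419
base near edge [[ 0.364  -0.2414  0.04  ]
 [ 0.4007 -0.0791  0.04  ]]
fence outer [[ 0.3561 -0.2594  0.04  ]
 [ 0.403  -0.048   0.04  ]]
```

```bash
cat >> h.py <<'E'
def delta(st,pos,yaw):
    "shift mm in tool axes + turn rotvec to bring tool to pos, pointing down, tool x at yaw deg"
    Rt=R.from_rotvec(st["tcp_rot"]); y=np.radians(yaw)
    T=R.from_matrix(np.array([[np.cos(y),np.sin(y),0],[np.sin(y),-np.cos(y),0],[0,0,-1]]))
    return (Rt.inv().apply(np.array(pos)-st["tcp_pos"])*1e3).round(1),(Rt.inv()*T).as_rotvec().round(4)
E
python3 - <<'E'
from rig import r
from h import *
print(delta(r.get_state(),[.45,.113,.26],-5.3))
E
```

```text
(array([360.3, 382.2, -33.6]), array([ 1.200e-03,  1.000e-04, -3.434e-01]))
```

Request:
step_arm:
  series:
    - {"dx": 360, "dy": 382, "dz": -34, "wz": -0.343, "gripper": 120}
    - {"dx": 360, "dy": 382, "dz": -34, "wz": -0.343, "gripper": 120}
    - {"dx": 360, "dy": 382, "dz": -34, "wz": -0.343, "gripper": 120}
    - {"dx": 360, "dy": 382, "dz": -34, "wz": -0.343, "gripper": 120}
    - {"dx": 360, "dy": 382, "dz": -34, "wz": -0.343, "gripper": 120}
    - {"dx": 360, "dy": 382, "dz": -34, "wz": -0.343, "gripper": 120}
    - {"dx": 360, "dy": 382, "dz": -34, "wz": -0.343, "gripper": 120}
    - {"dx": 360, "dy": 382, "dz": -34, "wz": -0.343, "gripper": 120}
  newtons: 15

```text
invalid input at $.series[0]: expected keys dx, dy, dz, wx, wy, wz, gripper
```

```bash
python3 - <<'E'
from rig import r
from h import *
print(delta(r.get_state(),[.45,.113,.26],-5.3))
E
```

```text
(array([360.3, 382.2, -33.6]), array([ 1.200e-03,  1.000e-04, -3.434e-01]))
```

All keys are required.

Request:
step_arm:
  series:
    - {"dx": 360, "dy": 382, "dz": -34, "wx": 0, "wy": 0, "wz": -0.343, "gripper": 120}
    - {"dx": 360, "dy": 382, "dz": -34, "wx": 0, "wy": 0, "wz": -0.343, "gripper": 120}
    - {"dx": 360, "dy": 382, "dz": -34, "wx": 0, "wy": 0, "wz": -0.343, "gripper": 120}
    - {"dx": 360, "dy": 382, "dz": -34, "wx": 0, "wy": 0, "wz": -0.343, "gripper": 120}
    - {"dx": 360, "dy": 382, "dz": -34, "wx": 0, "wy": 0, "wz": -0.343, "gripper": 120}
    - {"dx": 360, "dy": 382, "dz": -34, "wx": 0, "wy": 0, "wz": -0.343, "gripper": 120}
    - {"dx": 360, "dy": 382, "dz": -34, "wx": 0, "wy": 0, "wz": -0.343, "gripper": 120}
    - {"dx": 360, "dy": 382, "dz": -34, "wx": 0, "wy": 0, "wz": -0.343, "gripper": 120}
  newtons: 15

```text
clock: 0.95
tcp_pos: [0.4105, 0.231, 0.2526]
tcp_rot: [-3.138, 0.145, -0.0]
force: [2.1, 0.3, -0.4]
opening: 0.0466
gripper_force: 0.0
```

```bash
python3 - <<'E'
from rig import r
from h import *
print(delta(r.get_state(),[.45,.113,.26],-5.3))
E
```

```text
(array([ 50.2, 113.8,  -7.4]), array([-0.0004, -0.0002,  0.0002]))
```

Request:
step_arm:
  series:
    - {"dx": 50, "dy": 114, "dz": -7, "wx": 0, "wy": 0, "wz": 0, "gripper": 120}
    - {"dx": 50, "dy": 114, "dz": -7, "wx": 0, "wy": 0, "wz": 0, "gripper": 120}
    - {"dx": 50, "dy": 114, "dz": -7, "wx": 0, "wy": 0, "wz": 0, "gripper": 120}
    - {"dx": 50, "dy": 114, "dz": -7, "wx": 0, "wy": 0, "wz": 0, "gripper": 120}
    - {"dx": 50, "dy": 114, "dz": -7, "wx": 0, "wy": 0, "wz": 0, "gripper": 120}

```text
clock: 1.45
tcp_pos: [0.4497, 0.1143, 0.2593]
tcp_rot: [-3.138, 0.149, 0.0]
force: [-0.0, 0.8, -1.5]
opening: 0.046
gripper_force: 0.0
```

```bash
python3 - <<'E'
from rig import r,eyes
from h import *
import pickle
s=r.get_state(); c=wristcam(s,eyes.read_camera("wrist"))
pickle.dump((s,c),open("w1.pkl","wb"))
cv2.imwrite("pics/w1.png",c["color"][:,:,::-1])
print(s["tcp_pos"],c["position"],c["rotation"],delta(s,[.45,.113,.26],-5.3))
E
```

```text
[0.44969191 0.11431264 0.25931872] [0.53154882 0.10554557 0.41867282] [[-9.49556285e-02 -9.48646300e-01 -3.01750935e-01]
 [-9.95481469e-01  9.05709527e-02  2.85227595e-02]
 [ 2.71859386e-04  3.03095860e-01 -9.52960034e-01]] (array([ 0.4,  1.3, -0.7]), array([-0.0001,  0.0002, -0.0022]))
```

View pics/w1.png

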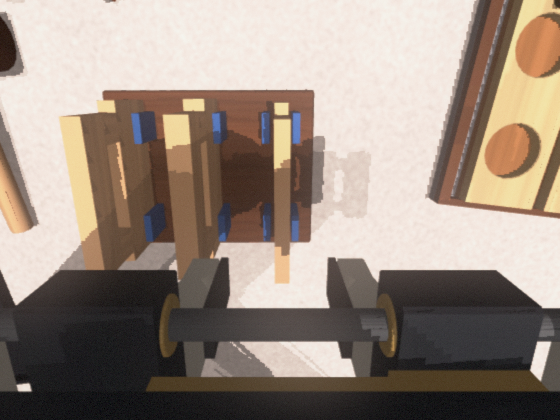

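```bash
python3 - <<'E'
import pickle
from h import *
s,c=pickle.load(open("w1.pkl","rb"))
hsv=cv2.cvtColor(c["color"],cv2.COLOR_RGB2HSV)
for y in (130,150,170,200,230,260,275):
    row=hsv[y,255:315]; m=(row[:,1]>70)&(row[:,2]>150)&(row[:,0]<30); x=np.flatnonzero(m)+255
    p=onz(c,[[x.min()-.5,y],[x.max()+.5,y]],.15); print(y,x.min(),x.max(),p.round(4)[:,:2].tolist(),p.mean(0)[:2].round(4))
print(onz(c,[[283,118.5],[282.5,283]],.15))
E
```

```text
130 274 290 [[0.5077, 0.1108], [0.5065, 0.0987]] [0.5071 0.1047]
150 274 290 [[0.4935, 0.1122], [0.4923, 0.0999]] [0.4929 0.106 ]
170 274 276 [[0.4788, 0.1136], [0.4786, 0.1114]] [0.4787 0.1125]Traceback (most recent call last):
  File "<stdin>", line 7, in <module>
    return umr_minimum(a, axis, None, out, keepdims, initial, where)
ValueError: zero-size array to reduction operation minimum which has no identity
```

Request:
step_arm:
  series:
    - {"dx": 0.5, "dy": 4, "dz": 40, "wx": 0, "wy": 0, "wz": 0, "gripper": 120}
    - {"dx": 0.5, "dy": 4, "dz": 80, "wx": 0, "wy": 0, "wz": 0, "gripper": 120}
    - {"dx": 0.5, "dy": 4, "dz": 115, "wx": 0, "wy": 0, "wz": 0, "gripper": 120}
    - {"dx": 0.5, "dy": 4, "dz": 135, "wx": 0, "wy": 0, "wz": 0, "gripper": 120}
    - {"dx": 0.5, "dy": 4, "dz": 143, "wx": 0, "wy": 0, "wz": 0, "gripper": 120}
    - {"dx": 0.5, "dy": 4, "dz": 143, "wx": 0, "wy": 0, "wz": 0, "gripper": 255}
    - {"dx": 0.5, "dy": 4, "dz": 143, "wx": 0, "wy": 0, "wz": 0, "gripper": 255}
    - {"dx": 0.5, "dy": 4, "dz": 143, "wx": 0, "wy": 0, "wz": 0, "gripper": 255}
  newtons: 15

```text
clock: 2.3
tcp_pos: [0.4506, 0.1116, 0.1177]
tcp_rot: [-3.137, 0.145, -0.003]
force: [0.4, 0.6, -0.5]
opening: 0.0278
gripper_force: 0.0
```

Request:
step_arm:
  series:
    - {"dx": 0, "dy": 0, "dz": 0, "wx": 0, "wy": 0, "wz": 0, "gripper": 255}
    - {"dx": 0, "dy": 0, "dz": 0, "wx": 0, "wy": 0, "wz": 0, "gripper": 255}
    - {"dx": 0, "dy": 0, "dz": 0, "wx": 0, "wy": 0, "wz": 0, "gripper": 255}

```text
clock: 2.6
tcp_pos: [0.4502, 0.111, 0.1171]
tcp_rot: [-3.137, 0.146, -0.002]
force: [-2.3, 0.6, 4.8]
opening: 0.0121
gripper_force: 15.0
```

Request:
step_arm:
  series:
    - {"dx": 0, "dy": 0, "dz": 0, "wx": 0, "wy": 0, "wz": 0, "gripper": 255}
    - {"dx": 0, "dy": 0, "dz": -10, "wx": 0, "wy": 0, "wz": 0, "gripper": 255}
    - {"dx": 0, "dy": 0, "dz": -30, "wx": 0, "wy": 0, "wz": 0, "gripper": 255}
    - {"dx": 0, "dy": 0, "dz": -60, "wx": 0, "wy": 0, "wz": 0, "gripper": 255}
    - {"dx": 0, "dy": 0, "dz": -90, "wx": 0, "wy": 0, "wz": 0, "gripper": 255}
    - {"dx": 0, "dy": 0, "dz": -115, "wx": 0, "wy": 0, "wz": 0, "gripper": 255}
    - {"dx": 0, "dy": 0, "dz": -130, "wx": 0, "wy": 0, "wz": 0, "gripper": 255}
    - {"dx": 0, "dy": 0, "dz": -130, "wx": 0, "wy": 0, "wz": 0, "gripper": 255}
  newtons: 25

```text
clock: 3.4
tcp_pos: [0.4508, 0.1112, 0.249]
tcp_rot: [-3.136, 0.145, -0.006]
force: [0.3, -0.4, -1.2]
opening: 0.012
gripper_force: 25.0
```

```bash
python3 - <<'E'
from rig import r
from h import *
s=r.get_state();print(delta(s,[.4417,-.1287,.25],-11.8),s["opening"])
E
```

```text
(array([ 13.2, 239.7,  -1.6]), array([-0.0027, -0.0033,  0.1132])) 0.012010952191208877
```

Request:
step_arm:
  series:
    - {"dx": 1, "dy": 20, "dz": 0, "wx": 0, "wy": 0, "wz": 0.01, "gripper": 255}
    - {"dx": 4, "dy": 60, "dz": 0, "wx": 0, "wy": 0, "wz": 0.03, "gripper": 255}
    - {"dx": 6, "dy": 105, "dz": 0, "wx": 0, "wy": 0, "wz": 0.05, "gripper": 255}
    - {"dx": 8, "dy": 150, "dz": 0, "wx": 0, "wy": 0, "wz": 0.07, "gripper": 255}
    - {"dx": 11, "dy": 195, "dz": 0, "wx": 0, "wy": 0, "wz": 0.09, "gripper": 255}
    - {"dx": 13, "dy": 230, "dz": 0, "wx": 0, "wy": 0, "wz": 0.113, "gripper": 255}
    - {"dx": 13, "dy": 240, "dz": 0, "wx": 0, "wy": 0, "wz": 0.113, "gripper": 255}
    - {"dx": 13, "dy": 240, "dz": 0, "wx": 0, "wy": 0, "wz": 0.113, "gripper": 255}

```text
clock: 4.2
tcp_pos: [0.4396, -0.1306, 0.2455]
tcp_rot: [3.124, -0.327, -0.003]
force: [-0.9, 0.3, -1.2]
opening: 0.012
gripper_force: 25.0
```

Request:
step_arm:
  series:
    - {"dx": 0, "dy": 0, "dz": 0, "wx": 0, "wy": 0, "wz": 0, "gripper": 255}
    - {"dx": 0, "dy": 0, "dz": 0, "wx": 0, "wy": 0, "wz": 0, "gripper": 255}

```text
clock: 4.4
tcp_pos: [0.4405, -0.1285, 0.2461]
tcp_rot: [-3.125, 0.321, 0.001]
force: [1.0, 0.3, -1.2]
opening: 0.0119
gripper_force: 25.0
```

```bash
python3 - <<'E'
from rig import r,eyes
from h import *
import pickle
s=r.get_state(); c=wristcam(s,eyes.read_camera("wrist"))
pickle.dump((s,c),open("w2.pkl","wb"))
cv2.imwrite("pics/w2.png",c["color"][:,:,::-1])
print(s["tcp_pos"],s["tcp_rot"],s["force"],delta(s,[.4417,-.1287,.25],-11.8))
E
```

```text
[ 0.44054501 -0.12854963  0.24614556] [-3.12503589e+00  3.21003513e-01  6.07185783e-04] [ 1.04528964  0.27852526 -1.21565057] (array([ 1.2, -0.1, -3.9]), array([-0.0001,  0.0004,  0.0012]))
```

View pics/w2.png

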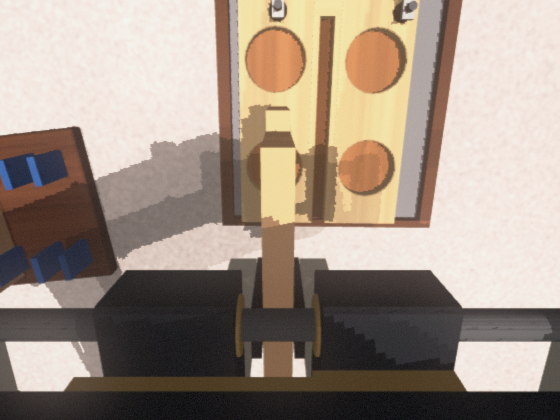

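```bash
python3 - <<'E'
import pickle
from h import *
s,c=pickle.load(open("w2.pkl","rb"))
g=cv2.cvtColor(c["color"],cv2.COLOR_RGB2GRAY).astype(float)
L=[];Rr=[]
for y in range(24,215,6):
    d=np.diff(cv2.GaussianBlur(g[y-1:y+2],(3,3),0)[1,305:345]); a,b=d.argmin(),d.argmax()
    if 6<b-a<20: L.append((305.5+a,y));Rr.append((305.5+b,y))
L,Rr=np.array(L),np.array(Rr); print(len(L))
pl,pr=onz(c,L,.04)[:,:2],onz(c,Rr,.04)[:,:2]
fits=[]
for p in (pl,pr):
    k=np.polyfit(p[:,0],p[:,1],1); res=p[:,1]-np.polyval(k,p[:,0]); p2=p[abs(res)<.0015]; k=np.polyfit(p2[:,0],p2[:,1],1); fits.append(k); print(len(p2),np.degrees(np.arctan(k[0])),np.polyval(k,.4),np.polyval(k,.55))
print(onz(c,[[327,16.5],[319,221]],.04))
# fence outer edges near side
x0,x1=.4,.55
print("width",(np.polyval(fits[0],.48)-np.polyval(fits[1],.48))*np.cos(.2))
# held panel top strip
top=s["tcp_pos"][2]-.117+.15
for y in (155,180,210): 
    d=np.diff(g[y,250:310]); i=np.argsort(abs(d))[-4:]+250.5; print(y,sorted(i))
print(top,onz(c,[[262.5,180],[294.5,180],[262.5,215],[294.5,215]],top), s["tcp_pos"])
E
```

```text
21
21 -12.56011503080793 -0.15718732656007217 -0.19060668024824695
21 -12.547512587222855 -0.17074300079317228 -0.20412772534776996
[[ 0.57699618 -0.20298688  0.04      ]
 [ 0.38790541 -0.16307252  0.04      ]]
width 0.013267362532531269
155 [np.float64(259.5), np.float64(260.5), np.float64(294.5), np.float64(295.5)]
180 [np.float64(260.5), np.float64(294.5), np.float64(295.5), np.float64(298.5)]
210 [np.float64(260.5), np.float64(293.5), np.float64(294.5), np.float64(295.5)]
0.2791455621810457 [[ 0.49411938 -0.13524129  0.27914556]
 [ 0.49182913 -0.14624442  0.27914556]
 [ 0.48148317 -0.13244625  0.27914556]
 [ 0.47912283 -0.14378384  0.27914556]] [ 0.44054501 -0.12854963  0.24614556]
```

```bash
python3 - <<'E'
from rig import r
from h import *
s=r.get_state();print(delta(s,[.4855,-.1823,.150],-12.5))
E
```

```text
(array([54.9, 43.6, 96.2]), array([-0.0001,  0.0002,  0.0139]))
```

Request:
step_arm:
  series:
    - {"dx": 15, "dy": 12, "dz": 0, "wx": 0, "wy": 0, "wz": 0.014, "gripper": 255}
    - {"dx": 35, "dy": 28, "dz": 10, "wx": 0, "wy": 0, "wz": 0.014, "gripper": 255}
    - {"dx": 50, "dy": 40, "dz": 30, "wx": 0, "wy": 0, "wz": 0.014, "gripper": 255}
    - {"dx": 55, "dy": 43.6, "dz": 60, "wx": 0, "wy": 0, "wz": 0.014, "gripper": 255}
    - {"dx": 55, "dy": 43.6, "dz": 80, "wx": 0, "wy": 0, "wz": 0.014, "gripper": 255}
    - {"dx": 55, "dy": 43.6, "dz": 92, "wx": 0, "wy": 0, "wz": 0.014, "gripper": 255}
    - {"dx": 55, "dy": 43.6, "dz": 96, "wx": 0, "wy": 0, "wz": 0.014, "gripper": 255}
    - {"dx": 55, "dy": 43.6, "dz": 96, "wx": 0, "wy": 0, "wz": 0.014, "gripper": 255}

```text
clock: 5.25
tcp_pos: [0.4857, -0.1828, 0.1506]
tcp_rot: [3.123, -0.343, -0.0]
force: [0.0, -0.4, -1.7]
opening: 0.0119
gripper_force: 25.0
```

Request:
step_arm:
  series:
    - {"dx": 0, "dy": 0, "dz": 0, "wx": 0, "wy": 0, "wz": 0, "gripper": 255}
    - {"dx": 0, "dy": 0, "dz": 0, "wx": 0, "wy": 0, "wz": 0, "gripper": 255}
    - {"dx": 0, "dy": 0, "dz": 0, "wx": 0, "wy": 0, "wz": 0, "gripper": 255}

```text
clock: 5.55
tcp_pos: [0.4859, -0.1832, 0.1513]
tcp_rot: [-3.123, 0.344, -0.002]
force: [0.1, 0.6, -0.6]
opening: 0.0118
gripper_force: 25.0
```

```bash
python3 - <<'E'
from rig import r,eyes
from h import *
import pickle
s=r.get_state(); c=wristcam(s,eyes.read_camera("wrist"))
pickle.dump((s,c),open("w3.pkl","wb"))
w=c["color"][:,:,::-1]; d=eyes.read_camera("side")["color"][:,:,::-1]; e=eyes.read_camera("scene")["color"][:,:,::-1]
o=np.zeros((600,800,3),np.uint8); o[:300,:400]=cv2.resize(w[:285,120:500],(400,300))
o[:300,400:]=cv2.resize(d[110:230,210:370],(400,300)); o[300:,:400]=cv2.resize(e[150:300,160:360],(400,300))
cv2.imwrite("pics/m3.png",o)
print(s["tcp_pos"],s["force"],delta(s,[.4855,-.1823,.150],-12.5))
E
```

```text
[ 0.48593191 -0.18322365  0.15126932] [ 0.10711053  0.56262417 -0.57112431] (array([-0.6, -0.8,  1.3]), array([-0.0003, -0.0016, -0.0014]))
```

View pics/m3.png

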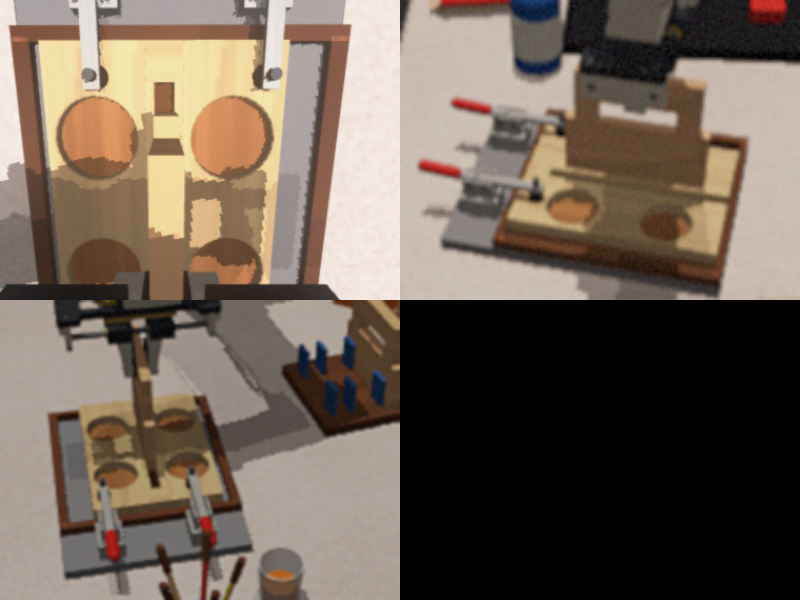

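```bash
python3 - <<'E'
import pickle
from h import *
s,c=pickle.load(open("w3.pkl","rb"))
g=cv2.cvtColor(c["color"],cv2.COLOR_RGB2GRAY).astype(float)
cv2.imwrite("pics/c3.png",cv2.resize(c["color"][60:260,225:345,::-1],None,fx=3,fy=3,interpolation=cv2.INTER_NEAREST))
print(c["cx"],c["cy"],s["tcp_pos"])
n=np.array([np.sin(np.radians(12.5)),np.cos(np.radians(12.5))])
for rows,z in ((range(84,106,3),.04),(range(116,130,3),s["tcp_pos"][2]-.0021),(range(150,216,8),s["tcp_pos"][2]+.033)):
    for y in rows:
        d=np.diff(cv2.GaussianBlur(g[y-1:y+2],(3,3),0)[1,245:315]); i=np.sort(np.argsort(-abs(d))[:5]); x=np.array([i[0],i[-1]])+245.5
        p=onz(c,np.c_[x,[y,y]],z)[:,:2]; print(round(z,3),y,x,i+245.5,((p-s["tcp_pos"][:2])@n*1e3).round(2),((p-s["tcp_pos"][:2]).mean(0)@n*1e3).round(2))
E
```

```text
277.723423641505 211.36249140558465 [ 0.48593191 -0.18322365  0.15126932]
0.04 84 [265.5 286.5] [265.5 266.5 284.5 285.5 286.5] [ 7.33 -7.29] 0.02
0.04 87 [265.5 286.5] [265.5 266.5 284.5 285.5 286.5] [ 7.35 -7.3 ] 0.03
0.04 90 [265.5 286.5] [265.5 266.5 284.5 285.5 286.5] [ 7.38 -7.31] 0.03
0.04 93 [265.5 286.5] [265.5 266.5 284.5 285.5 286.5] [ 7.4  -7.33] 0.04
0.04 96 [265.5 285.5] [265.5 266.5 267.5 284.5 285.5] [ 7.43 -6.63] 0.4
0.04 99 [265.5 286.5] [265.5 266.5 284.5 285.5 286.5] [ 7.45 -7.35] 0.05
0.04 102 [265.5 286.5] [265.5 266.5 284.5 285.5 286.5] [ 7.47 -7.36] 0.06
0.04 105 [265.5 286.5] [265.5 266.5 284.5 285.5 286.5] [ 7.5  -7.37] 0.06
0.149 116 [247.5 265.5] [247.5 254.5 255.5 264.5 265.5] [11.75  4.08] 7.91
0.149 119 [248.5 302.5] [248.5 249.5 255.5 265.5 302.5] [ 11.35 -11.72] -0.18
0.149 122 [248.5 302.5] [248.5 249.5 250.5 265.5 302.5] [ 11.39 -11.74] -0.18
0.149 125 [264.5 301.5] [264.5 265.5 266.5 300.5 301.5] [  4.55 -11.33] -3.39
0.149 128 [264.5 301.5] [264.5 265.5 266.5 300.5 301.5] [  4.57 -11.36] -3.39
0.184 150 [258.5 304.5] [258.5 259.5 260.5 303.5 304.5] [  5.48 -10.29] -2.41
0.184 158 [245.5 310.5] [245.5 259.5 260.5 309.5 310.5] [ 10.02 -12.42] -1.2
0.184 166 [259.5 301.5] [259.5 260.5 294.5 295.5 301.5] [ 5.23 -9.36] -2.06
0.184 174 [259.5 296.5] [259.5 260.5 294.5 295.5 296.5] [ 5.28 -7.66] -1.19
0.184 182 [259.5 295.5] [259.5 260.5 261.5 294.5 295.5] [ 5.33 -7.35] -1.01
0.184 190 [259.5 295.5] [259.5 260.5 261.5 294.5 295.5] [ 5.38 -7.39] -1.0
0.184 198 [259.5 295.5] [259.5 260.5 293.5 294.5 295.5] [ 5.42 -7.42] -1.0
0.184 206 [259.5 301.5] [259.5 260.5 294.5 295.5 301.5] [ 5.47 -9.62] -2.07
0.184 214 [260.5 300.5] [260.5 261.5 293.5 294.5 300.5] [ 5.16 -9.31] -2.07
```

View pics/c3.png

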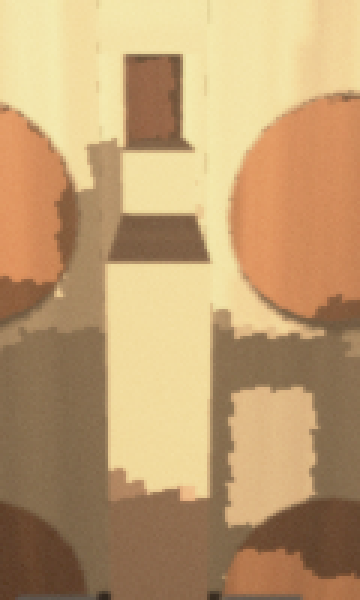

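Request:
step_arm:
  series:
    - {"dx": 0, "dy": -1.5, "dz": 3, "wx": 0, "wy": 0, "wz": 0, "gripper": 255}
    - {"dx": 0, "dy": -1.5, "dz": 6, "wx": 0, "wy": 0, "wz": 0, "gripper": 255}
    - {"dx": 0, "dy": -1.5, "dz": 8, "wx": 0, "wy": 0, "wz": 0, "gripper": 255}
    - {"dx": 0, "dy": -1.5, "dz": 9, "wx": 0, "wy": 0, "wz": 0, "gripper": 255}
    - {"dx": 0, "dy": -1.5, "dz": 10, "wx": 0, "wy": 0, "wz": 0, "gripper": 255}
    - {"dx": 0, "dy": -1.5, "dz": 10.5, "wx": 0, "wy": 0, "wz": 0, "gripper": 255}
    - {"dx": 0, "dy": -1.5, "dz": 10.5, "wx": 0, "wy": 0, "wz": 0, "gripper": 255}
    - {"dx": 0, "dy": -1.5, "dz": 10.5, "wx": 0, "wy": 0, "wz": 0, "gripper": 255}

```text
clock: 6.5
tcp_pos: [0.4859, -0.1818, 0.14]
tcp_rot: [3.123, -0.345, 0.0]
force: [0.3, -0.2, -1.2]
opening: 0.0119
gripper_force: 25.0
```

Request:
step_arm:
  series:
    - {"dx": 0, "dy": 0, "dz": 0.5, "wx": 0, "wy": 0, "wz": 0, "gripper": 255}
    - {"dx": 0, "dy": 0, "dz": 1, "wx": 0, "wy": 0, "wz": 0, "gripper": 255}
    - {"dx": 0, "dy": 0, "dz": 1.5, "wx": 0, "wy": 0, "wz": 0, "gripper": 255}
    - {"dx": 0, "dy": 0, "dz": 2, "wx": 0, "wy": 0, "wz": 0, "gripper": 255}
    - {"dx": 0, "dy": 0, "dz": 2.5, "wx": 0, "wy": 0, "wz": 0, "gripper": 255}
    - {"dx": 0, "dy": 0, "dz": 3, "wx": 0, "wy": 0, "wz": 0, "gripper": 255}
    - {"dx": 0, "dy": 0, "dz": 3, "wx": 0, "wy": 0, "wz": 0, "gripper": 255}

```text
clock: 7.2
tcp_pos: [0.4858, -0.1818, 0.1368]
tcp_rot: [-3.123, 0.345, 0.0]
force: [-0.6, -0.3, -0.8]
opening: 0.0118
gripper_force: 25.0
```

Request:
step_arm:
  series:
    - {"dx": 0, "dy": 0, "dz": 0.4, "wx": 0, "wy": 0, "wz": 0, "gripper": 255}
    - {"dx": 0, "dy": 0, "dz": 0.8, "wx": 0, "wy": 0, "wz": 0, "gripper": 255}
    - {"dx": 0, "dy": 0, "dz": 1.2, "wx": 0, "wy": 0, "wz": 0, "gripper": 255}
    - {"dx": 0, "dy": 0, "dz": 1.6, "wx": 0, "wy": 0, "wz": 0, "gripper": 255}
    - {"dx": 0, "dy": 0, "dz": 2, "wx": 0, "wy": 0, "wz": 0, "gripper": 255}
    - {"dx": 0, "dy": 0, "dz": 2, "wx": 0, "wy": 0, "wz": 0, "gripper": 255}

```text
clock: 7.8
tcp_pos: [0.4858, -0.1818, 0.1349]
tcp_rot: [3.123, -0.344, 0.0]
force: [-0.7, 1.1, -0.9]
opening: 0.0121
gripper_force: 25.0
```

Request:
step_arm:
  series:
    - {"dx": 0, "dy": 0, "dz": 0.5, "wx": 0, "wy": 0, "wz": 0, "gripper": 255}
    - {"dx": 0, "dy": 0, "dz": 1, "wx": 0, "wy": 0, "wz": 0, "gripper": 255}
    - {"dx": 0, "dy": 0, "dz": 1.5, "wx": 0, "wy": 0, "wz": 0, "gripper": 255}
    - {"dx": 0, "dy": 0, "dz": 2, "wx": 0, "wy": 0, "wz": 0, "gripper": 255}
    - {"dx": 0, "dy": 0, "dz": 2.5, "wx": 0, "wy": 0, "wz": 0, "gripper": 255}
    - {"dx": 0, "dy": 0, "dz": 3, "wx": 0, "wy": 0, "wz": 0, "gripper": 255}
    - {"dx": 0, "dy": 0, "dz": 3, "wx": 0, "wy": 0, "wz": 0, "gripper": 255}

```text
clock: 8.5
tcp_pos: [0.4858, -0.1818, 0.1318]
tcp_rot: [3.123, -0.345, -0.0]
force: [0.1, 0.2, -1.4]
opening: 0.0121
gripper_force: 25.0
```

Request:
step_arm:
  series:
    - {"dx": 0, "dy": 0, "dz": 0.8, "wx": 0, "wy": 0, "wz": 0, "gripper": 255}
    - {"dx": 0, "dy": 0, "dz": 1.6, "wx": 0, "wy": 0, "wz": 0, "gripper": 255}
    - {"dx": 0, "dy": 0, "dz": 2.4, "wx": 0, "wy": 0, "wz": 0, "gripper": 255}
    - {"dx": 0, "dy": 0, "dz": 3.2, "wx": 0, "wy": 0, "wz": 0, "gripper": 255}
    - {"dx": 0, "dy": 0, "dz": 4, "wx": 0, "wy": 0, "wz": 0, "gripper": 255}
    - {"dx": 0, "dy": 0, "dz": 4.8, "wx": 0, "wy": 0, "wz": 0, "gripper": 255}
    - {"dx": 0, "dy": 0, "dz": 5.6, "wx": 0, "wy": 0, "wz": 0, "gripper": 255}
    - {"dx": 0, "dy": 0, "dz": 6, "wx": 0, "wy": 0, "wz": 0, "gripper": 255}

```text
clock: 9.3
tcp_pos: [0.4858, -0.1818, 0.1258]
tcp_rot: [-3.123, 0.345, 0.0]
force: [-0.1, 0.1, -1.3]
opening: 0.0117
gripper_force: 25.0
```

Request:
step_arm:
  series:
    - {"dx": 0, "dy": 0, "dz": 0.4, "wx": 0, "wy": 0, "wz": 0, "gripper": 255}
    - {"dx": 0, "dy": 0, "dz": 0.8, "wx": 0, "wy": 0, "wz": 0, "gripper": 255}
    - {"dx": 0, "dy": 0, "dz": 1.2, "wx": 0, "wy": 0, "wz": 0, "gripper": 255}
    - {"dx": 0, "dy": 0, "dz": 1.6, "wx": 0, "wy": 0, "wz": 0, "gripper": 255}
    - {"dx": 0, "dy": 0, "dz": 2, "wx": 0, "wy": 0, "wz": 0, "gripper": 255}
    - {"dx": 0, "dy": 0, "dz": 2.4, "wx": 0, "wy": 0, "wz": 0, "gripper": 255}
    - {"dx": 0, "dy": 0, "dz": 2.8, "wx": 0, "wy": 0, "wz": 0, "gripper": 255}
    - {"dx": 0, "dy": 0, "dz": 2.8, "wx": 0, "wy": 0, "wz": 0, "gripper": 255}

```text
clock: 10.1
tcp_pos: [0.4858, -0.1818, 0.123]
tcp_rot: [3.123, -0.345, -0.0]
force: [-0.2, -0.0, -1.3]
opening: 0.0122
gripper_force: 25.0
```

Request:
step_arm:
  series:
    - {"dx": 0, "dy": 0, "dz": 0.3, "wx": 0, "wy": 0, "wz": 0, "gripper": 255}
    - {"dx": 0, "dy": 0, "dz": 0.6, "wx": 0, "wy": 0, "wz": 0, "gripper": 255}
    - {"dx": 0, "dy": 0, "dz": 0.9, "wx": 0, "wy": 0, "wz": 0, "gripper": 255}
    - {"dx": 0, "dy": 0, "dz": 1.2, "wx": 0, "wy": 0, "wz": 0, "gripper": 255}
    - {"dx": 0, "dy": 0, "dz": 1.2, "wx": 0, "wy": 0, "wz": 0, "gripper": 255}

```text
clock: 10.6
tcp_pos: [0.4858, -0.1818, 0.1222]
tcp_rot: [3.123, -0.344, 0.0]
force: [-1.6, 0.1, 2.7]
opening: 0.0119
gripper_force: 25.0
```

Request:
step_arm:
  series:
    - {"dx": 1, "dy": 0, "dz": 0.2, "wx": 0, "wy": 0, "wz": 0, "gripper": 255}
    - {"dx": 2, "dy": 0, "dz": 0.2, "wx": 0, "wy": 0, "wz": 0, "gripper": 255}
    - {"dx": 3, "dy": 0, "dz": 0.2, "wx": 0, "wy": 0, "wz": 0, "gripper": 255}
    - {"dx": 4, "dy": 0, "dz": 0.2, "wx": 0, "wy": 0, "wz": 0, "gripper": 255}
    - {"dx": 5, "dy": 0, "dz": 0.2, "wx": 0, "wy": 0, "wz": 0, "gripper": 255}
    - {"dx": 6, "dy": 0, "dz": 0.2, "wx": 0, "wy": 0, "wz": 0, "gripper": 255}
    - {"dx": 7, "dy": 0, "dz": 0.2, "wx": 0, "wy": 0, "wz": 0, "gripper": 255}
    - {"dx": 8, "dy": 0, "dz": 0.2, "wx": 0, "wy": 0, "wz": 0, "gripper": 255}

```text
clock: 11.4
tcp_pos: [0.4897, -0.1835, 0.1232]
tcp_rot: [3.122, -0.344, -0.01]
force: [-20.4, 8.7, 31.4]
opening: 0.0116
gripper_force: 25.0
```

Request:
step_arm:
  series:
    - {"dx": 0.8, "dy": 0, "dz": 0, "wx": 0, "wy": 0, "wz": 0, "gripper": 255}
    - {"dx": 1.6, "dy": 0, "dz": 0, "wx": 0, "wy": 0, "wz": 0, "gripper": 255}
    - {"dx": 2.4, "dy": 0, "dz": 0, "wx": 0, "wy": 0, "wz": 0, "gripper": 255}
    - {"dx": 3.2, "dy": 0, "dz": 0, "wx": 0, "wy": 0, "wz": 0, "gripper": 255}
    - {"dx": 4, "dy": 0, "dz": 0, "wx": 0, "wy": 0, "wz": 0, "gripper": 255}
    - {"dx": 4.8, "dy": 0, "dz": 0, "wx": 0, "wy": 0, "wz": 0, "gripper": 255}
    - {"dx": 5.4, "dy": 0, "dz": 0, "wx": 0, "wy": 0, "wz": 0, "gripper": 255}
    - {"dx": 5.4, "dy": 0, "dz": 0, "wx": 0, "wy": 0, "wz": 0, "gripper": 255}

```text
clock: 12.2
tcp_pos: [0.496, -0.1849, 0.1243]
tcp_rot: [3.122, -0.344, -0.006]
force: [-19.6, 8.5, 34.0]
opening: 0.012
gripper_force: 25.0
```

Request:
step_arm:
  series:
    - {"dx": 0, "dy": 0, "dz": -0.7, "wx": 0, "wy": 0, "wz": 0, "gripper": 255}
    - {"dx": 0, "dy": 0, "dz": -1.4, "wx": 0, "wy": 0, "wz": 0, "gripper": 255}
    - {"dx": 0, "dy": 0, "dz": -1.4, "wx": 0, "wy": 0, "wz": 0, "gripper": 255}

```text
clock: 12.5
tcp_pos: [0.4961, -0.1848, 0.1245]
tcp_rot: [3.122, -0.344, -0.007]
force: [-15.6, 5.3, 22.7]
opening: 0.0122
gripper_force: 25.0
```

```bash
python3 - <<'E'
from rig import r,eyes
from h import *
s=r.get_state(); print(s["tcp_pos"],s["force"],s["moment"],delta(s,[.4858,-.1818,.1222],-12.5))
c=eyes.read_camera("wrist")["color"][:,:,::-1]; d=eyes.read_camera("side")["color"][:,:,::-1]
o=np.zeros((450,800,3),np.uint8); o[:450,:300]=cv2.resize(c[0:180,220:340],(300,450))
o[:,300:]=cv2.resize(d[115:220,225:342],(500,450),interpolation=cv2.INTER_CUBIC)
cv2.imwrite("pics/m4.png",o)
E
```

```text
[ 0.49606818 -0.18480773  0.12452444] [-15.55994324   5.31001228  22.73789305] [2.26679189 5.55934905 0.1130816 ] (array([-10.7,  -0.7,   2.4]), array([ 0.001 ,  0.0041, -0.0014]))
```

View pics/m4.png

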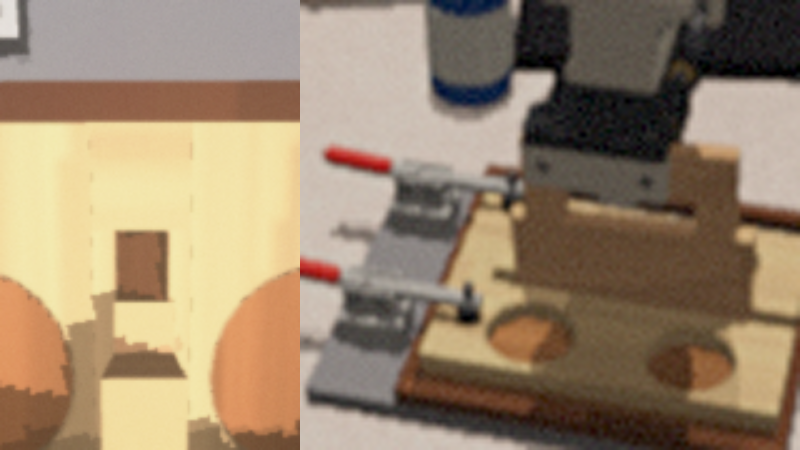

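Request:
step_arm:
  series:
    - {"dx": -0.5, "dy": 0, "dz": -0.7, "wx": 0, "wy": 0, "wz": 0, "gripper": 255}
    - {"dx": -1, "dy": 0, "dz": -1.4, "wx": 0, "wy": 0, "wz": 0, "gripper": 255}
    - {"dx": -1.5, "dy": 0, "dz": -2.1, "wx": 0, "wy": 0, "wz": 0, "gripper": 255}
    - {"dx": -1.5, "dy": 0, "dz": -2.1, "wx": 0, "wy": 0, "wz": 0, "gripper": 255}

```text
clock: 13.0
tcp_pos: [0.4976, -0.1844, 0.1251]
tcp_rot: [-3.123, 0.345, -0.0]
force: [0.3, -0.4, -0.6]
opening: 0.0118
gripper_force: 25.0
```

Request:
step_arm:
  series:
    - {"dx": 0, "dy": 0, "dz": 0, "wx": 0, "wy": 0, "wz": 0, "gripper": 205}
    - {"dx": 0, "dy": 0, "dz": 0, "wx": 0, "wy": 0, "wz": 0, "gripper": 205}
    - {"dx": 0, "dy": 0, "dz": 0, "wx": 0, "wy": 0, "wz": 0, "gripper": 205}
    - {"dx": 0, "dy": 0, "dz": 0, "wx": 0, "wy": 0, "wz": 0, "gripper": 205}
    - {"dx": 0, "dy": 0, "dz": 0, "wx": 0, "wy": 0, "wz": 0, "gripper": 205}
    - {"dx": 0, "dy": 0, "dz": 0, "wx": 0, "wy": 0, "wz": 0, "gripper": 205}

```text
clock: 13.6
tcp_pos: [0.4974, -0.1844, 0.1252]
tcp_rot: [-3.123, 0.345, -0.0]
force: [0.3, 0.1, 0.3]
opening: 0.0171
gripper_force: 0.0
```

```bash
python3 - <<'E'
from rig import r,eyes
from h import *
import pickle
s=r.get_state(); print(s["tcp_pos"],s["force"],s["opening"])
c=wristcam(s,eyes.read_camera("wrist")); pickle.dump((s,c),open("w5.pkl","wb"))
c=c["color"][:,:,::-1]; d=eyes.read_camera("side")["color"][:,:,::-1]
o=np.zeros((450,800,3),np.uint8); o[:450,:300]=cv2.resize(c[0:180,220:340],(300,450))
o[:,300:]=cv2.resize(d[115:220,225:342],(500,450),interpolation=cv2.INTER_CUBIC)
cv2.imwrite("pics/m5.png",o)
E
```

```text
[ 0.4974465  -0.18440599  0.12523394] [0.30850709 0.14235827 0.3125835 ] 0.017076562348792262
```

View pics/m5.png

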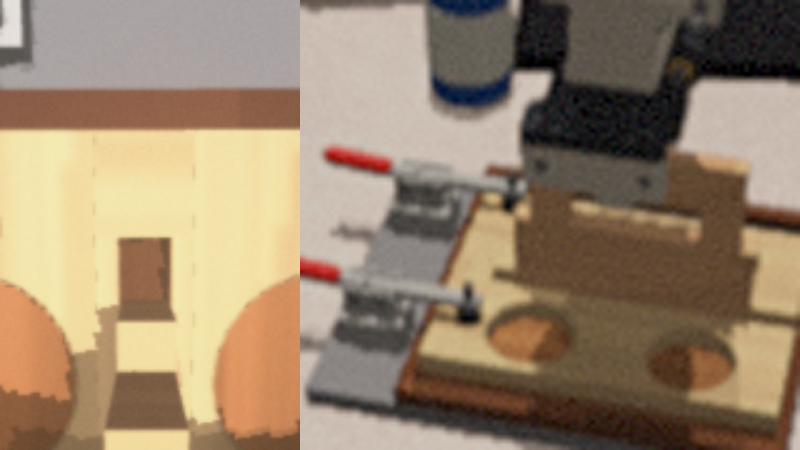

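```bash
python3 - <<'E'
import pickle
from h import *
s,c=pickle.load(open("w5.pkl","rb"))
x=220+145/2.5
p=onz(c,[[x,238/2.5],[x,302/2.5]],.04)[:,:2]; print(np.linalg.norm(p[0]-p[1])*1e3)
p=onz(c,[[x,322/2.5]],.12)[:,:2];p2=onz(c,[[x,430/2.5]],.155)[:,:2]; u=np.array([.976,-.216]); print("panel end / bar end rel tcp", (p-s["tcp_pos"][:2])@u,(p2-s["tcp_pos"][:2])@u)
E
```

```text
15.809257485501305
panel end / bar end rel tcp [0.06807266] [0.05597891]
```

Request:
step_arm:
  series:
    - {"dx": 0, "dy": 0, "dz": 0, "wx": 0, "wy": 0, "wz": 0, "gripper": 255}
    - {"dx": 0, "dy": 0, "dz": 0, "wx": 0, "wy": 0, "wz": 0, "gripper": 255}
    - {"dx": 0, "dy": 0, "dz": 0, "wx": 0, "wy": 0, "wz": 0, "gripper": 255}
    - {"dx": 0, "dy": 0, "dz": -0.5, "wx": 0, "wy": 0, "wz": 0, "gripper": 255}
    - {"dx": 0, "dy": 0, "dz": -1.2, "wx": 0, "wy": 0, "wz": 0, "gripper": 255}
    - {"dx": 0, "dy": 0, "dz": -1.2, "wx": 0, "wy": 0, "wz": 0, "gripper": 255}
    - {"dx": 0.8, "dy": 0, "dz": -1.2, "wx": 0, "wy": 0, "wz": 0, "gripper": 255}
    - {"dx": 1.6, "dy": 0, "dz": -1.2, "wx": 0, "wy": 0, "wz": 0, "gripper": 255}
  newtons: 20

```text
clock: 14.5
tcp_pos: [0.499, -0.1848, 0.1264]
tcp_rot: [-3.123, 0.345, 0.0]
force: [-0.2, 0.5, -0.7]
opening: 0.012
gripper_force: 20.0
```

Request:
step_arm:
  series:
    - {"dx": 0.8, "dy": 0, "dz": 0, "wx": 0, "wy": 0, "wz": 0, "gripper": 255}
    - {"dx": 1.6, "dy": 0, "dz": 0, "wx": 0, "wy": 0, "wz": 0, "gripper": 255}
    - {"dx": 2.4, "dy": 0, "dz": 0, "wx": 0, "wy": 0, "wz": 0, "gripper": 255}
    - {"dx": 3.2, "dy": 0, "dz": 0, "wx": 0, "wy": 0, "wz": 0, "gripper": 255}
    - {"dx": 4, "dy": 0, "dz": 0, "wx": 0, "wy": 0, "wz": 0, "gripper": 255}
    - {"dx": 4.8, "dy": 0, "dz": 0, "wx": 0, "wy": 0, "wz": 0, "gripper": 255}
    - {"dx": 5.6, "dy": 0, "dz": 0, "wx": 0, "wy": 0, "wz": 0, "gripper": 255}

```text
clock: 15.2
tcp_pos: [0.5045, -0.186, 0.1264]
tcp_rot: [3.123, -0.345, -0.0]
force: [0.7, -0.1, -0.7]
opening: 0.0118
gripper_force: 20.0
```

Request:
step_arm:
  series:
    - {"dx": 0.7, "dy": 0, "dz": 0, "wx": 0, "wy": 0, "wz": 0, "gripper": 255}
    - {"dx": 1.4, "dy": 0, "dz": 0, "wx": 0, "wy": 0, "wz": 0, "gripper": 255}
    - {"dx": 2.1, "dy": 0, "dz": 0, "wx": 0, "wy": 0, "wz": 0, "gripper": 255}
    - {"dx": 2.8, "dy": 0, "dz": 0, "wx": 0, "wy": 0, "wz": 0, "gripper": 255}
    - {"dx": 3.5, "dy": 0, "dz": 0, "wx": 0, "wy": 0, "wz": 0, "gripper": 255}
    - {"dx": 4.2, "dy": 0, "dz": 0, "wx": 0, "wy": 0, "wz": 0, "gripper": 255}
    - {"dx": 4.9, "dy": 0, "dz": 0, "wx": 0, "wy": 0, "wz": 0, "gripper": 255}

```text
clock: 15.9
tcp_pos: [0.5093, -0.1871, 0.1264]
tcp_rot: [3.123, -0.345, -0.0]
force: [0.1, -0.2, -0.7]
opening: 0.0118
gripper_force: 20.0
```

Request:
step_arm:
  series:
    - {"dx": 0.4, "dy": 0, "dz": 0, "wx": 0, "wy": 0, "wz": 0, "gripper": 255}
    - {"dx": 0.8, "dy": 0, "dz": 0, "wx": 0, "wy": 0, "wz": 0, "gripper": 255}
    - {"dx": 1.2, "dy": 0, "dz": 0, "wx": 0, "wy": 0, "wz": 0, "gripper": 255}
    - {"dx": 1.6, "dy": 0, "dz": 0, "wx": 0, "wy": 0, "wz": 0, "gripper": 255}
    - {"dx": 1.8, "dy": 0, "dz": 0, "wx": 0, "wy": 0, "wz": 0, "gripper": 255}

```text
clock: 16.4
tcp_pos: [0.511, -0.1874, 0.1264]
tcp_rot: [3.123, -0.344, 0.0]
force: [-0.2, -0.0, -1.6]
opening: 0.0118
gripper_force: 20.0
```

Request:
step_arm:
  series:
    - {"dx": 0.4, "dy": 0, "dz": 0, "wx": 0, "wy": 0, "wz": 0, "gripper": 255}
    - {"dx": 0.8, "dy": 0, "dz": 0, "wx": 0, "wy": 0, "wz": 0, "gripper": 255}
    - {"dx": 1.2, "dy": 0, "dz": 0, "wx": 0, "wy": 0, "wz": 0, "gripper": 255}
    - {"dx": 1.6, "dy": 0, "dz": 0, "wx": 0, "wy": 0, "wz": 0, "gripper": 255}
    - {"dx": 1.6, "dy": 0, "dz": 0, "wx": 0, "wy": 0, "wz": 0, "gripper": 255}

```text
clock: 16.9
tcp_pos: [0.5126, -0.1878, 0.1264]
tcp_rot: [3.123, -0.345, -0.0]
force: [-0.6, -0.6, -1.4]
opening: 0.0117
gripper_force: 20.0
```

Request:
step_arm:
  series:
    - {"dx": 0.4, "dy": 0, "dz": 0, "wx": 0, "wy": 0, "wz": 0, "gripper": 255}
    - {"dx": 0.8, "dy": 0, "dz": 0, "wx": 0, "wy": 0, "wz": 0, "gripper": 255}
    - {"dx": 1.2, "dy": 0, "dz": 0, "wx": 0, "wy": 0, "wz": 0, "gripper": 255}
    - {"dx": 1.6, "dy": 0, "dz": 0, "wx": 0, "wy": 0, "wz": 0, "gripper": 255}
    - {"dx": 1.6, "dy": 0, "dz": 0, "wx": 0, "wy": 0, "wz": 0, "gripper": 255}

```text
clock: 17.4
tcp_pos: [0.5135, -0.1881, 0.1263]
tcp_rot: [3.123, -0.345, -0.002]
force: [-3.6, 1.9, 1.6]
opening: 0.0121
gripper_force: 20.0
```

Request:
step_arm:
  series:
    - {"dx": -0.3, "dy": 0, "dz": 0.4, "wx": 0, "wy": 0, "wz": 0, "gripper": 255}
    - {"dx": -0.3, "dy": 0, "dz": 0.8, "wx": 0, "wy": 0, "wz": 0, "gripper": 255}
    - {"dx": -0.3, "dy": 0, "dz": 1.2, "wx": 0, "wy": 0, "wz": 0, "gripper": 255}
    - {"dx": -0.3, "dy": 0, "dz": 1.5, "wx": 0, "wy": 0, "wz": 0, "gripper": 255}
    - {"dx": -0.3, "dy": 0, "dz": 1.5, "wx": 0, "wy": 0, "wz": 0, "gripper": 255}

```text
clock: 17.9
tcp_pos: [0.5134, -0.1881, 0.1253]
tcp_rot: [3.122, -0.344, -0.001]
force: [-5.2, 1.1, 5.6]
opening: 0.012
gripper_force: 20.0
```

Request:
step_arm:
  series:
    - {"dx": -0.4, "dy": 0, "dz": -0.5, "wx": 0, "wy": 0, "wz": 0, "gripper": 255}
    - {"dx": -0.4, "dy": 0, "dz": -0.5, "wx": 0, "wy": 0, "wz": 0, "gripper": 205}
    - {"dx": -0.4, "dy": 0, "dz": -0.5, "wx": 0, "wy": 0, "wz": 0, "gripper": 205}
    - {"dx": -0.4, "dy": 0, "dz": -0.5, "wx": 0, "wy": 0, "wz": 0, "gripper": 205}
    - {"dx": -0.4, "dy": 0, "dz": -0.5, "wx": 0, "wy": 0, "wz": 0, "gripper": 205}
    - {"dx": -0.4, "dy": 0, "dz": -0.5, "wx": 0, "wy": 0, "wz": 0, "gripper": 205}

```text
clock: 18.5
tcp_pos: [0.5136, -0.188, 0.1254]
tcp_rot: [-3.123, 0.345, -0.0]
force: [0.3, -0.9, -0.8]
opening: 0.0173
gripper_force: 0.0
```

```bash
python3 - <<'E'
from rig import r,eyes
from h import *
s=r.get_state(); print(s["tcp_pos"],s["force"],s["opening"])
c=eyes.read_camera("wrist")["color"][:,:,::-1]; d=eyes.read_camera("side")["color"][:,:,::-1]
o=np.zeros((450,800,3),np.uint8); o[:450,:300]=cv2.resize(c[20:200,220:340],(300,450))
o[:,300:]=cv2.resize(d[115:220,225:342],(500,450),interpolation=cv2.INTER_CUBIC)
cv2.imwrite("pics/m6.png",o)
E
```

```text
[ 0.51360626 -0.18798959  0.12544066] [ 0.34091132 -0.89167775 -0.83390388] 0.017304871932809034
```

View pics/m6.png

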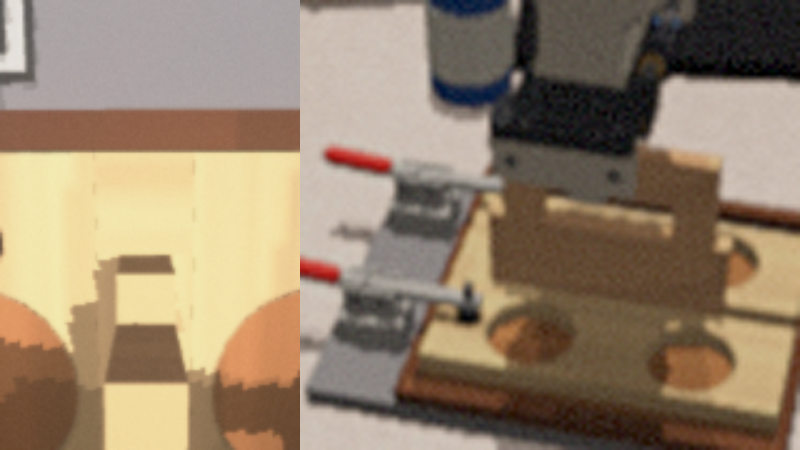

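Request:
step_arm:
  series:
    - {"dx": 0, "dy": 0, "dz": 0, "wx": 0, "wy": 0, "wz": 0, "gripper": 120}
    - {"dx": 0, "dy": 0, "dz": 0, "wx": 0, "wy": 0, "wz": 0, "gripper": 120}
    - {"dx": 0, "dy": 0, "dz": 0, "wx": 0, "wy": 0, "wz": 0, "gripper": 120}
    - {"dx": 0, "dy": 0, "dz": -5, "wx": 0, "wy": 0, "wz": 0, "gripper": 120}
    - {"dx": 0, "dy": 0, "dz": -20, "wx": 0, "wy": 0, "wz": 0, "gripper": 120}
    - {"dx": 0, "dy": 0, "dz": -50, "wx": 0, "wy": 0, "wz": 0, "gripper": 120}
    - {"dx": 0, "dy": 0, "dz": -90, "wx": 0, "wy": 0, "wz": 0, "gripper": 120}
    - {"dx": 0, "dy": 0, "dz": -110, "wx": 0, "wy": 0, "wz": 0, "gripper": 120}

```text
clock: 19.4
tcp_pos: [0.5146, -0.1884, 0.2393]
tcp_rot: [3.122, -0.344, 0.007]
force: [1.7, 0.2, -0.4]
opening: 0.0464
gripper_force: 0.0
```

Request:
step_arm:
  series:
    - {"dx": 0, "dy": 0, "dz": 0, "wx": 0, "wy": 0, "wz": 0, "gripper": 120}
    - {"dx": 0, "dy": 0, "dz": 0, "wx": 0, "wy": 0, "wz": 0, "gripper": 120}
    - {"dx": 0, "dy": 0, "dz": 0, "wx": 0, "wy": 0, "wz": 0, "gripper": 120}

```text
clock: 19.7
tcp_pos: [0.5128, -0.1879, 0.2346]
tcp_rot: [-3.122, 0.345, 0.002]
force: [-0.2, -0.2, 0.3]
opening: 0.0463
gripper_force: 0.0
```

```bash
python3 - <<'E'
from rig import r,eyes
from h import *
s=r.get_state(); print(s["tcp_pos"],s["opening"])
c=wristcam(s,eyes.read_camera("wrist")); cv2.imwrite("pics/w7.png",c["color"][:,:,::-1])
hsv=cv2.cvtColor(c["color"],cv2.COLOR_RGB2HSV); g=cv2.cvtColor(c["color"],cv2.COLOR_RGB2GRAY).astype(float)
# bar top edges lateral offset relative to TCP at z .155
n=np.array([np.sin(np.radians(12.5)),np.cos(np.radians(12.5))])
for y in range(150,260,15):
    d=np.diff(cv2.GaussianBlur(g[y-1:y+2],(3,3),0)[1,245:315]); i=np.sort(np.argsort(-abs(d))[:4]); 
    p=onz(c,np.c_[[i[0]+245.5,i[-1]+245.5],[y,y]],.155)[:,:2]; print(y,i+245.5,((p-s["tcp_pos"][:2])@n*1e3).round(1))
E
```

```text
[ 0.51279145 -0.18786519  0.23455057] 0.046253847087590255
150 [268.5 286.5 287.5 301.5] [  4.8 -16.5]
165 [267.5 268.5 286.5 287.5] [ 5.6 -7.5]
180 [274.5 303.5 307.5 308.5] [  1.  -21.5]
195 [302.5 303.5 306.5 307.5] [-17.7 -21.1]
210 [251.5 252.5 253.5 265.5] [16.8  7.3]
225 [285.5 286.5 287.5 310.5] [ -6.4 -23.7]
240 [285.5 286.5 296.5 297.5] [ -6.4 -14.8]
255 [259.5 265.5 285.5 286.5] [11.9 -7.2]
```

```bash
python3 -c "
from rig import r
print(r.finish_job())"
```

```text
the job is handed in; nothing more can be done
None
```

I fitted the panel that pinched at 12.1 mm fully down in the groove, butted it against the closed far end and let it go standing upright. I pinched only that one, since the camera showed the other two thicker, and they stayed in their bays. On the first slide it jammed and pitched at about 34 N down, so I released it, re-gripped and slid it just clear of the floor. The job is handed in, but no verdict was returned.

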